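Make up the slipper maker's kit tray

ROBOT

A 6-joint arm with a two-finger parallel gripper is mounted at the origin on the work surface. World frame = base frame: x ahead of the robot, y to its left, z up, the work surface at z = 0. Lengths are in m, angles in rad, forces in N, time in s.
With the tool pointing down it reaches from about 0.425 to 0.95 m from the base axis. Payload 14.7 kg.
Tool frame: the origin (TCP) lies on the centre line of the jaws, within the pads' length; the fingertips stand 14 mm ahead of it and the grasp point (between the pads) lies 5 mm behind it; z points along the fingers, y is the line along which they close (so a half turn about z gives the same grasp; the last joint's range is limited). The gripper opens to 85 mm and grips with 20 to 120 N. Pads are 22 mm wide; open, the fingers measure 114 mm over their backs; the gripper's body (76 mm by 85 mm) begins 54 mm behind the grasp point. The pads swing forward as they close: fully open they stand 13 mm farther back than shut.
Start: joints at [1.197, 0.48, 1.596, -0, 1.065, -0.047], TCP at [0.209, 0.616, 0.245] pointing down, gripper open.
Joint ranges: [-2.75, 2.75], [-0.82, 2.05], [0.23, 2.67], [-1.56, 4.7], [0.09, 2.69], [-2.92, 2.92]. Speed limits (rad/s): [1.89, 1.89, 2.39, 3.01, 3.01, 3.01].

INTERFACE

Orientations are given as a unit quaternion [x, y, z, w].
In Python, from station import arm gives the robot as it stands. The module is installed in compiled form; this text tells all that it offers.
- The arm moves only by the tool send_rows, never from a script. Its argument "motion" is one flat list of numbers, 7 for each row, row after row: the shift along the tool's x, y, z in m, then the turn, a rotation vector about the tool's x, y, z in degrees, then the finger opening in m, from 0 to 0.0854. In form: [x, y, z, ax, ay, az, grip, x, y, z, ax, ay, az, grip, ...]. A call has exactly 8 rows; each row shifts and turns the commanded pose from where the row before left it, along the tool's axes as they then stand; what a row does not reach is not made up. A row lasts 1/10 s, in which the tool goes at most 50 mm and 8.59 degrees, less where a joint would pass 70% of its speed; a pose out of reach is approached as far as the arm can. A call with a gripper value outside its range is refused whole. The fingers move at their own pace and stop on an object; "squeeze" is the grip in N (left out, the last holds). Time passes only in rows, so rows that do not move let the fingers close, or fill a call up. It gives the time, the measured TCP pose, the force, the opening and the grip force at its end, in the units of the state.
- arm.sense(): the state, without advancing time (a new reading comes with each control period).
- arm.read_camera(name): name is "side" or "top" or "wrist"; returns a dict with "frame" (420x560x3 uint8, red, green, blue), "vertical_fov" (degrees; the focal length in pixels is half the picture's height over the tangent of half this angle, whatever the lens; pixels are square), "cx", "cy" (the principal point, pixels), "dist_coeffs" ([k1, k2, p1, p2, k3] as OpenCV has them; the pictures are not rectified), "rvec" (rotation vector, rad) and "tvec" (3), from world to camera coordinates, as OpenCV has them. Camera axes: x right, y down, z forward; pixel columns grow to the right and rows downward; lengths in m; the calibration is good to about 2 mm. A picture is of the moment at which its call begins. There is no depth.
- arm.job_done(): hands the job in; it is judged then, once.
The state is a dict: "time": time; "joint_pos": joint angles; "qd": joint speeds; "joint_torque": joint torques, N m; "tool_pos": TCP position; "eef_rot": TCP orientation; "force": force on the tool from outside, world axes, zero at the start; "ft_torque": the same for the moment, N m; "gripper_width": opening from 0.0 (shut) to 1.0 (fully open); "grip_force": force on a finger pad.
Only numpy, scipy, OpenCV 4.12 (cv2) and the standard library are available. Lean on these libraries where they do the work, as an engineer would, in place of code of your own. Each camera call takes 0.05 s, during which the arm holds its last target. There are 200 camera calls.

TASK

Make up the kit tray for a pair of child's slippers: lay the small wooden last, sole down, in the wide trough and the awl in the narrow trough, stand the wax tin upright in the middle of the square recess, and stand the full thread spool upright over the steel pin, each resting right down on the floor of its own insert. The larger last and the empty spool do not belong in this kit: leave them standing where they are.

Things in the scene. Friction and masses are not known exactly. Their poses are not given: they have to be found in the camera images.
- last_small: Wooden shoe last (a foot-shaped form), lying sole down, heel to -x, toe to +x. The SMALL, child-size one: 110 mm long, 44 mm wide at the toe, 50 mm tall at the ankle. Origin in the sole (underside), midway along its length, z up. Grip across y at the flat-sided ankle block, 34 mm wide, x = -50 to +2 mm, z = 0 to 50 mm; the toe is 20 mm tall. 120 g.
- last_large: Wooden shoe last (a foot-shaped form), lying sole down, heel to -x, toe to +x. The LARGER look-alike, same shape: 143 mm long, 57 mm wide, 65 mm tall; it is to stay where it is. Origin in the sole, midway along its length.
- awl: Stitching awl lying flat, 106 mm long: a flat-sided wooden handle 28 x 28 mm (rounded edges) from x = -53 to +9 mm, then a brass collar and a thin steel spike to x = +53 mm. Origin on its centre line, midway along its length (14 mm above what it lies on); x points to the spike. Grip across y at the handle's middle, x = -22 mm. About 60 g.
- spool_wound: Full thread spool standing upright: wooden end flanges 38 mm in diameter and a thick off-white winding 48 mm in diameter between them (z = 8 to 48 mm), 56 mm tall, with a 22 mm hole right through along its axis. Origin at the centre of its underside, z up. About 70 g.
- spool_empty: EMPTY spool, the look-alike, standing upright: the same 38 mm flanges, 56 mm tall, but only a bare wooden core 27 mm in diameter between them; it is to stay where it is. Origin at the centre of its underside.
- tin: Round metal wax tin with a flat lid, 46 mm in diameter and 34 mm tall, standing upright. Origin at the centre of its underside, z up. About 90 g.
- bay_last: Insert with the wide trough, for the small last: an opening 126 x 62 mm (x by y) with a narrow rim. Fixed insert, grey felt floor and pale wooden rim, 132 x 80 mm (x by y), one of four set 2 by 2, shuffled, in a dark tray, 134 mm (x) and 82 mm (y) apart. Origin: centre of its underside, z up; floor at z = 4, rim top at 10 mm. Tray walls: 22 mm high at the x ends, 12 mm at the sides.
- bay_awl: Insert with the narrow trough, for the awl: an opening 126 x 46 mm (x by y), broad rims along its sides. Fixed insert, grey felt floor and pale wooden rim, 132 x 80 mm (x by y), one of four set 2 by 2, shuffled, in a dark tray, 134 mm (x) and 82 mm (y) apart. Origin: centre of its underside, z up; floor at z = 4, rim top at 10 mm. Tray walls: 22 mm high at the x ends, 12 mm at the sides.
- bay_tin: Insert with the square recess, for the tin: a 64 x 64 mm opening in its middle. Fixed insert, grey felt floor and pale wooden rim, 132 x 80 mm (x by y), one of four set 2 by 2, shuffled, in a dark tray, 134 mm (x) and 82 mm (y) apart. Origin: centre of its underside, z up; floor at z = 4, rim top at 10 mm. Tray walls: 22 mm high at the x ends, 12 mm at the sides.
- bay_spool: Insert for the spool: opening 124 x 72 mm (x by y) and a 6 mm thick steel pin upright in its middle, top at z = 18 mm. Fixed insert, grey felt floor and pale wooden rim, 132 x 80 mm (x by y), one of four set 2 by 2, shuffled, in a dark tray, 134 mm (x) and 82 mm (y) apart. Origin: centre of its underside, z up; floor at z = 4, rim top at 10 mm. Tray walls: 22 mm high at the x ends, 12 mm at the sides.
Not all that is in view belongs to the job. What is shaped like the bay_awl but turquoise is not meant. Leave any pink or red look-alike of the tin alone.

How it is judged:
At the end, for the whole second after the job is handed in: Last, awl and tin on the floor of their own inserts (4 mm), centred within 15 mm; the wound spool on its insert's floor over the pin, within 12 mm; last, tin, spool upright (0.15 rad); larger last and empty spool upright, moved under 30 mm; all at rest (x of last_small in the frame of bay_last between -0.015 and 0.015 m and y of last_small in the frame of bay_last between -0.015 and 0.015 m and z of last_small in the frame of bay_last between 0 and 0.008 m and angle between each of last_small, tin, spool_wound, last_large, spool_empty's own z axis and vertical below 0.15 rad and x of awl in the frame of bay_awl between -0.015 and 0.015 m and y of awl in the frame of bay_awl between -0.015 and 0.015 m and z of awl in the frame of bay_awl between 0.014 and 0.022 m and x of tin in the frame of bay_tin between -0.015 and 0.015 m and y of tin in the frame of bay_tin between -0.015 and 0.015 m and z of tin in the frame of bay_tin between 0 and 0.008 m and horizontal distance between spool_wound and bay_spool below 0.012 m and z of spool_wound in the frame of bay_spool between 0 and 0.008 m and distance of each of last_large, spool_empty from where it was at the start of the episode below 0.03 m and linear speed of each of last_small, awl, tin, spool_wound below 0.02 m/s and angular speed of each of last_small, awl, tin, spool_wound below 0.2 rad/s); the robot touches nothing.
It also fails if it takes over 122 s, if anything falls off the work surface, if the arm or the gripper's body presses on something with over 40 N, if the wrist force passes 120 N, or if a joint passes its speed limit or range.

## Working session

There is one attempt and no reset: what is moved stays moved. The work goes in short steps, Python scripts to look and compute and a tool call to move; the robot and the scene stay as the last step left them, time stands still between calls to the robot, and variables do not carry over. Pictures are saved under pics/ and viewed, at most 14 in all, crops included, and the job is handed in when it is done.

Besides the shell and the picture viewer there is one more tool, called after "Call:" as name(argument=value, ...), one argument or row to a line, values as JSON. send_rows: Moves the arm, as the interface text tells. Its arguments: {"type":"object","properties":{"motion":{"type":"array"},"squeeze":{"type":"number"}},"required":["motion"]}

```bash
mkdir -p pics
cat > h.py <<'E'
import numpy as np, cv2, pickle
from station import arm
def snap(name, tag):
    c=arm.read_camera(name); cv2.imwrite(f'pics/{tag}.png',c['frame'][:,:,::-1]); pickle.dump(c,open(f'pics/{tag}.pkl','wb')); return c
def load(tag): return pickle.load(open(f'pics/{tag}.pkl','rb'))
def K(c):
    h,w=c['frame'].shape[:2]; f=h/2/np.tan(np.radians(c['vertical_fov'])/2)
    return np.array([[f,0,c['cx']],[0,f,c['cy']],[0,0,1]])
def ray(c,p):
    u=cv2.undistortPoints(np.array([[p]],float),K(c),np.array(c['dist_coeffs'],float))[0,0]
    R=cv2.Rodrigues(np.array(c['rvec'],float))[0]; t=np.array(c['tvec'],float).ravel()
    return -R.T@t, R.T@np.array([u[0],u[1],1.])
def atz(c,p,z):
    o,d=ray(c,p); return o+d*(z-o[2])/d[2]
def tri(obs):
    A=np.zeros((3,3));b=np.zeros(3);L=[]
    for c,p in obs:
        o,d=ray(c,p); d=d/np.linalg.norm(d); M=np.eye(3)-np.outer(d,d); A+=M;b+=M@o; L.append((o,M))
    x=np.linalg.solve(A,b); return x,[np.linalg.norm(M@(x-o)) for o,M in L]
def proj(c,P):
    return cv2.projectPoints(np.array(P,float).reshape(-1,1,3),np.array(c['rvec'],float),np.array(c['tvec'],float),K(c),np.array(c['dist_coeffs'],float))[0][:,0]
E
python3 - <<'E'
from h import *
s=arm.sense(); print(s)
for n in ['top','side','wrist']:
    c=snap(n,n+'0'); print(n,c['vertical_fov'],c['dist_coeffs'],ray(c,(280,210)))
E
```

```text
{'time': 0.0, 'joint_pos': array([ 1.19736023e+00,  4.80860390e-01,  1.59690473e+00,  4.08080778e-06,
        1.06510976e+00, -4.66187320e-02]), 'qd': array([ 0.00115825,  0.00081765, -0.00062475,  0.00157346, -0.00102365,
       -0.00172709]), 'joint_torque': array([ 1.83632415e-03, -9.50676227e+01, -4.30198324e+01,  2.60279294e-04,
        1.23512739e-02,  1.39890280e-04]), 'tool_pos': array([0.20850651, 0.61520559, 0.24464236]), 'eef_rot': array([ 1.62683360e-01,  9.86678121e-01, -6.26649270e-04, -1.35408006e-04]), 'force': array([ 0.21027135,  0.25486046, -0.7809086 ]), 'ft_torque': array([-0.04702558, -0.03177321, -0.031353  ]), 'grip_force': 0.0, 'gripper_width': 0.9998616734674768}
top 53.05088198333935 [-0.09400344  0.          0.          0.          0.        ] (array([ 0.38312422, -0.06931422,  0.95177571]), array([ 0.13003842,  0.00991217, -0.99155505]))
side 49.916124720933986 [-0.04777415  0.          0.          0.          0.        ] (array([ 0.37073363, -0.86493146,  0.6137582 ]), array([ 0.15243075,  0.81357382, -0.56145684]))
wrist 63.288564736115504 [-0.00123205  0.          0.          0.          0.        ] (array([0.13225228, 0.64190145, 0.3728053 ]), array([ 0.28394906, -0.09885712, -0.95382658]))
```

View pics/top0.png

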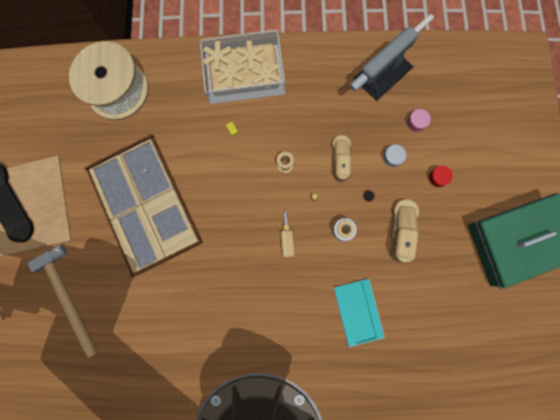

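View pics/side0.png

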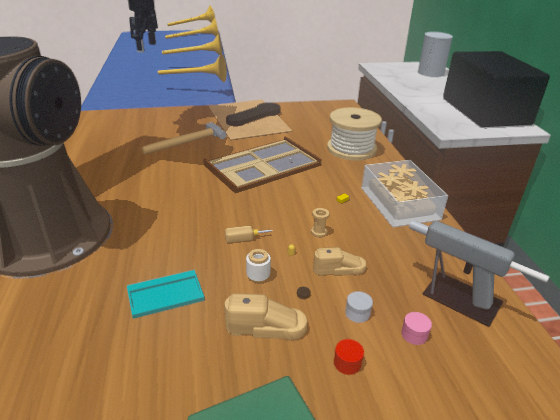

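Candidates (top view): small last (342,158) vs large last (406,232); wound spool (345,229, white winding) vs empty one (285,161); tin, grey-blue, (395,155) vs pink (420,120) and red (441,176); awl (287,240). The tray is at (145,205), and the turquoise look-alike of bay_awl at (360,313). I'll take one close crop to check these choices.

Run:
```python
from h import *
t,s=load('top0'),load('side0')
a=cv2.resize(t['frame'][100:280,260:460],None,fx=2.6,fy=2.6,interpolation=cv2.INTER_CUBIC)
b=cv2.resize(t['frame'][130:280,80:210],None,fx=2.1,fy=2.1,interpolation=cv2.INTER_CUBIC)
w=np.zeros((468,800,3),np.uint8); w[:,:520]=a[:468]; w[:b.shape[0],525:525+b.shape[1]]=b
cv2.imwrite('pics/crop1.png',w[:,:,::-1])
for n,p,q in [('tin',(395.5,155),(359,300)),('spoolw',(345,229),(259,256)),('spoole',(285,160),(320,213)),('lastS ank',(343,167),(328,252)),('lastL ank',(406,245),(250,297)),('awl',(287.5,242),(240,234)),('tray c',(145,206),(263,163))]:
    x,e=tri([(t,p),(s,q)]); print(n,x.round(3),np.round(e,4),np.hypot(x[0],x[1]).round(3))
```

```text
tin [ 0.622 -0.323  0.032] [0.0003 0.0003] 0.7
spoolw [ 0.457 -0.199  0.05 ] [0.0002 0.0002] 0.498
spoole [ 0.61  -0.074  0.052] [0.0013 0.0013] 0.615
lastS ank [ 0.594 -0.201  0.047] [0.0004 0.0004] 0.627
lastL ank [ 0.422 -0.324  0.068] [0.0038 0.0038] 0.532
awl [ 0.433 -0.075  0.012] [0.0014 0.0014] 0.439
tray c [0.525 0.251 0.008] [0.0013 0.0013] 0.582
```

View pics/crop1.png

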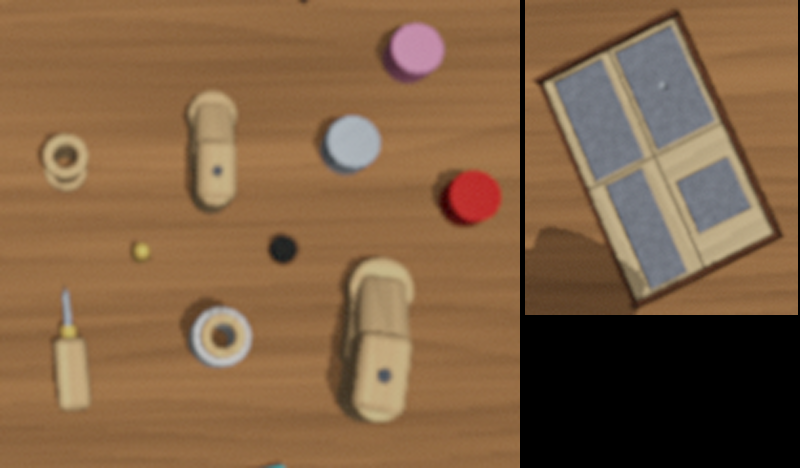

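View pics/wrist0.png

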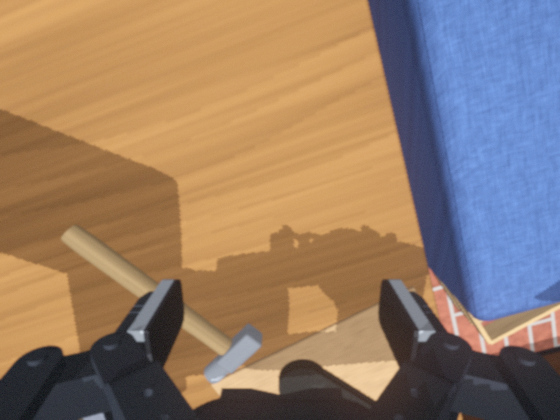

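```bash
cat >> h.py <<'E'
def yaw_of(s):
    q=s['eef_rot']; return np.arctan2(2*(q[0]*q[1]+q[2]*q[3]),1-2*(q[1]**2+q[2]**2))
def plan(p,yaw,n,s=None):
    "one row, to be repeated n times, from the sensed pose to p with tool x at yaw (deg), tool down"
    s=s or arm.sense(); y0=yaw_of(s); dth=(np.radians(yaw)-y0+np.pi)%(2*np.pi)-np.pi
    D=np.array(p)-s['tool_pos']; c,si=np.cos(y0),np.sin(y0)
    x=c*D[0]+si*D[1]; y=si*D[0]-c*D[1]          # tool x=(c,s), tool y=(s,-c), z down
    a=-dth/n; S=sum(np.exp(1j*a*k) for k in range(n)); d=(x+1j*y)/S
    print('n',n,'row mm',np.round([d.real*1e3,d.imag*1e3,-D[2]*1e3/n],2),'az',np.degrees(a).round(3),'| pos',s['tool_pos'].round(4),'yaw',np.degrees(y0).round(2),'t',round(s['time'],2))
E
python3 - <<'E'
from h import *
plan([.559,.251,.26],203,16)
E
```

```text
n 16 row mm [-22.05 -23.6   -0.95] az -2.608 | pos [0.2085 0.6153 0.2448] yaw 161.27 t 0.15
```

Call:
send_rows(
  motion=[-0.022,-0.0236,-0.001,0,0,-2.6,0.085,-0.022,-0.0236,-0.001,0,0,-2.6,0.085,-0.022,-0.0236,-0.001,0,0,-2.6,0.085,-0.022,-0.0236,-0.001,0,0,-2.6,0.085,-0.022,-0.0236,-0.001,0,0,-2.6,0.085,-0.022,-0.0236,-0.001,0,0,-2.6,0.085,-0.022,-0.0236,-0.001,0,0,-2.6,0.085,-0.022,-0.0236,-0.001,0,0,-2.6,0.085],
  squeeze=40,
)

```text
time: 0.95
tool_pos: [0.3503, 0.4, 0.2533]
eef_rot: [-0.019, 1.0, -0.0, -0.0]
force: [0.7, 1.0, 0.3]
gripper_width: 0.995
grip_force: 0.0
```

Call:
send_rows(
  motion=[-0.022,-0.0236,-0.001,0,0,-2.6,0.085,-0.022,-0.0236,-0.001,0,0,-2.6,0.085,-0.022,-0.0236,-0.001,0,0,-2.6,0.085,-0.022,-0.0236,-0.001,0,0,-2.6,0.085,-0.022,-0.0236,-0.001,0,0,-2.6,0.085,-0.022,-0.0236,-0.001,0,0,-2.6,0.085,-0.022,-0.0236,-0.001,0,0,-2.6,0.085,-0.022,-0.0236,-0.001,0,0,-2.6,0.085],
)

```text
time: 1.75
tool_pos: [0.5589, 0.2499, 0.2612]
eef_rot: [-0.199, 0.98, -0.0, -0.0]
force: [0.3, 0.2, -0.8]
gripper_width: 0.992
grip_force: 0.0
```

Run:
```python
from h import *
snap('wrist','w1'); s=arm.sense(); print(s['qd'].round(3)); print(s['eef_rot'].round(4))
plan([.60,-.19,.28],180,16)
```

```text
[ 0.041 -0.029  0.063  0.003 -0.026  0.152]
[-2.001e-01  9.798e-01 -5.000e-04  1.200e-03]
n 16 row mm [  3.59 -27.43  -1.16] az 1.443 | pos [0.5631 0.2481 0.2614] yaw -156.91 t 1.8
```

View pics/w1.png

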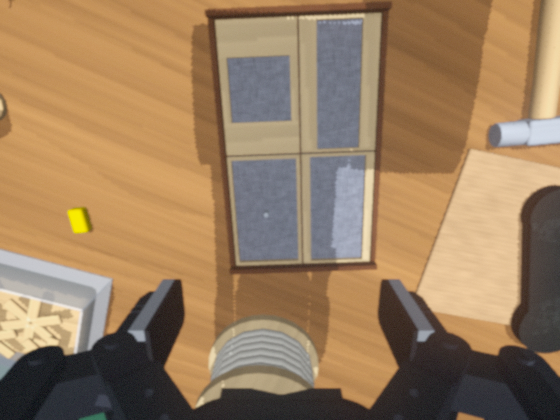

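w1 shows the tray: the square recess is at (260,90), the narrow trough at (340,85), the pin bay at (266,212) with its pin at (266,215), and the wide trough at (338,210). The seam cross is at (300,153). The tall wire reel at (265,360) lies beyond the tray, so I'll keep clear of it. Next I fit the tray from both views, then move to the objects.

Run:
```python
from h import *
from scipy.optimize import least_squares
w,t,s=load('w1'),load('top0'),load('side0')
M=np.array([[-133,0,10],[133,0,10],[0,0,10],[0,-81,10],[0,81,10],[67,-41,18]])/1e3
P=np.array([[299,17],[302,263],[300.5,153.5],[225,156],[376,151],[266,215]],float)
M2=np.array([[0,0,10],[67,-41,18]])/1e3; P2=np.array([[141.4,204.8],[145.2,171.4]])
def pts(v,M): 
    c,si=np.cos(v[2]),np.sin(v[2]); return np.c_[v[0]+c*M[:,0]-si*M[:,1],v[1]+si*M[:,0]+c*M[:,1],v[3]+M[:,2]]
f=lambda v:np.r_[(proj(w,pts(v,M))-P).ravel(),(proj(t,pts(v,M2))-P2).ravel()]
r=least_squares(f,[.525,.251,.4,0]); print(r.x.round(4),np.degrees(r.x[2]),r.fun.round(1))
B=np.array([[-67,-41,0],[-67,41,0],[67,-41,0],[67,41,0]])/1e3
print('tin awl spool last\n',pts(r.x,B).round(4))
print(tri([(w,P[2]),(t,P2[0])]),tri([(w,P[5]),(t,P2[1])]))
```

```text
[0.5255 0.26   0.4325 0.0036] 24.779541450934296 [-0.3 -0.7 -0.2  0.2 -0.1  0.   1.7 -0.2 -1.5  0.2 -0.5 -0.1 -1.1  0.3
 -1.3 -0.5]
tin awl spool last
 [[0.4819 0.1947 0.0036]
 [0.4475 0.2692 0.0036]
 [0.6036 0.2509 0.0036]
 [0.5692 0.3253 0.0036]]
(array([0.52708849, 0.26111047, 0.00364912]), [np.float64(0.000520922552589224), np.float64(0.0005209225525890626)]) (array([0.60612518, 0.2521449 , 0.00994313]), [np.float64(0.0010866012070524379), np.float64(0.0010866012070524865)])
```

Call:
send_rows(
  motion=[0.0036,-0.0274,-0.0015,0,0,1.44,0.085,0.0036,-0.0274,-0.0015,0,0,1.44,0.085,0.0036,-0.0274,-0.0015,0,0,1.44,0.085,0.0036,-0.0274,-0.0015,0,0,1.44,0.085,0.0036,-0.0274,-0.0015,0,0,1.44,0.085,0.0036,-0.0274,-0.0015,0,0,1.44,0.085,0.0036,-0.0274,-0.0015,0,0,1.44,0.085,0.0036,-0.0274,-0.0015,0,0,1.44,0.085],
)

```text
time: 2.6
tool_pos: [0.5974, 0.0328, 0.2732]
eef_rot: [-0.098, 0.995, 0.0, -0.0]
force: [-0.2, 0.5, 0.1]
gripper_width: 0.996
grip_force: 0.0
```

Call:
send_rows(
  motion=[0.0036,-0.0274,-0.0015,0,0,1.44,0.085,0.0036,-0.0274,-0.0015,0,0,1.44,0.085,0.0036,-0.0274,-0.0015,0,0,1.44,0.085,0.0036,-0.0274,-0.0015,0,0,1.44,0.085,0.0036,-0.0274,-0.0015,0,0,1.44,0.085,0.0036,-0.0274,-0.0015,0,0,1.44,0.085,0.0036,-0.0274,-0.0015,0,0,1.44,0.085,0.0036,-0.0274,-0.0015,0,0,1.44,0.085],
)

```text
time: 3.4
tool_pos: [0.5928, -0.1878, 0.2851]
eef_rot: [0.002, 1.0, 0.0, -0.0]
force: [0.4, 0.0, 0.0]
gripper_width: 0.996
grip_force: 0.0
```

Run:
```python
from h import *
snap('wrist','w2'); s=arm.sense(); print(s['tool_pos'],s['qd'].round(3))
```

```text
[ 0.59252615 -0.19154552  0.28538047] [ 0.043 -0.009  0.017  0.003 -0.011  0.033]
```

View pics/w2.png

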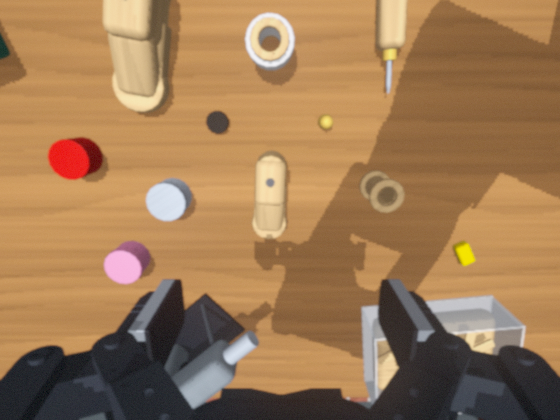

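w2 shows the following:
- Small last: ankle dot at (270,183), heel (270,155), toe (269,236).
- Tin lid at (168,197), with red at (72,158) and pink at (126,262).
- Wound spool ring at (270,39); empty spool at (386,195).
- Awl: collar (390,54), spike tip (388,93).

Run:
```python
from h import *
w,t,s=load('w2'),load('top0'),load('side0')
O={'tin lid':((168,198),(395.5,154.5),(359,299.5),.034),'spool top':((270,39.5),(345.3,229),(259,255.5),.056),'last dot':((270,183),(343.5,165.4),(327.5,250),.05),
'awl tip':((388.5,93),(285.4,212.3),(271.5,233),.014),'awl collar':((390.5,54),(286.2,227.3),(256,233),.014)}
for n,(a,b,c,z) in O.items():
    x,e=tri([(w,a),(t,b)]); y,f=tri([(w,a),(t,b),(s,c)])
    print(n,x.round(3),y.round(4),np.round(f,4),'w@z',atz(w,a,z)[:2].round(4),'t@z',atz(t,b,z)[:2].round(4))
print('awl handle end t',atz(t,(288.5,256.9),.028).round(4))
for p in [(270,155),(269,236)]: print('last axis',atz(w,p,.03).round(4))
for p,z in [((141.4,204.8),.01),((145.2,171.4),.018)]: print('tray t',atz(t,p,z).round(4))
plan([.594,-.2,.12],180,8)
```

```text
tin lid [ 0.644 -0.348 -0.057] [ 0.6211 -0.3207  0.0311] [0.0041 0.0032 0.0011] w@z [ 0.6168 -0.317 ] t@z [ 0.6226 -0.3225]
spool top [ 0.456 -0.197  0.06 ] [ 0.4564 -0.1982  0.0511] [0.0019 0.0011 0.001 ] w@z [ 0.456  -0.1966] t@z [ 0.4563 -0.1986]
last dot [ 0.59  -0.198  0.078] [ 0.5949 -0.2     0.0516] [0.0016 0.0019 0.0017] w@z [ 0.5959 -0.1986] t@z [ 0.5965 -0.2018]
awl tip [ 0.501 -0.071  0.022] [ 0.5022 -0.069   0.0054] [0.0039 0.003  0.0013] w@z [ 0.503  -0.0676] t@z [ 0.5006 -0.0719]
awl collar [ 0.465 -0.073  0.027] [ 0.4658 -0.0712  0.0108] [0.0037 0.0021 0.0019] w@z [ 0.4638 -0.0692] t@z [ 0.4668 -0.0729]
awl handle end t [ 0.4006 -0.0762  0.028 ]
last axis [ 0.5684 -0.1988  0.03  ]
last axis [ 0.666  -0.2013  0.03  ]
tray t [0.5266 0.2588 0.01  ]
tray t [0.6032 0.2489 0.018 ]
n 8 row mm [-0.19 -1.06 20.67] az -0.05 | pos [ 0.5925 -0.1915  0.2854] yaw 179.6 t 3.45
```

Call:
send_rows(
  motion=[-0.0006,-0.0011,0.028,0,0,0,0.085,-0.0006,-0.0011,0.028,0,0,0,0.085,-0.0006,-0.0011,0.028,0,0,0,0.085,-0.0006,-0.0011,0.028,0,0,0,0.085,-0.0006,-0.0011,0.028,0,0,0,0.085,-0.0006,-0.0011,0.028,0,0,0,0.085,-0.0006,-0.0011,0.028,0,0,0,0.085,-0.0006,-0.0011,0.028,0,0,0,0.085],
)

```text
time: 4.25
tool_pos: [0.5978, -0.1954, 0.0601]
eef_rot: [0.001, 1.0, 0.0, -0.0]
force: [0.3, 0.2, 0.7]
gripper_width: 0.993
grip_force: 0.0
```

Run:
```python
from h import *
snap('wrist','w3'); plan([.597,-.2,.035],179.5,8)
```

```text
n 8 row mm [-0.18 -0.66  2.61] az 0.041 | pos [ 0.5956 -0.1947  0.0559] yaw 179.83 t 4.3
```

View pics/w3.png

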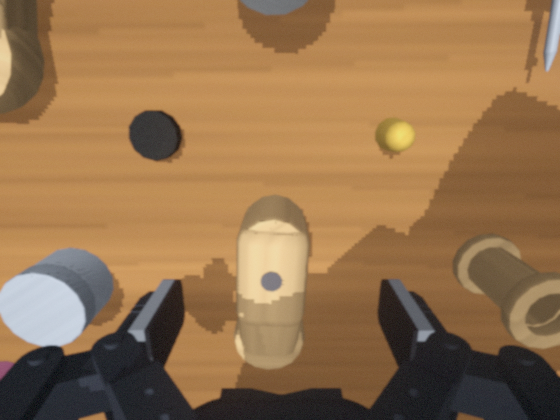

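w3: the small last is at (272,280), centred between the fingers (midpoint about 281). Descend and close.

Call:
send_rows(
  motion=[-0.0003,-0.0013,0.0052,0,0,0,0.085,-0.0003,-0.0013,0.0052,0,0,0,0.085,-0.0003,-0.0013,0.0052,0,0,0,0.085,-0.0003,-0.0013,0.0052,0,0,0,0.085,0,0,0,0,0,0,0.0,0,0,0,0,0,0,0.0,0,0,0,0,0,0,0.0,0,0,0,0,0,0,0.0],
  squeeze=40,
)

```text
time: 5.1
tool_pos: [0.5993, -0.201, 0.041]
eef_rot: [0.001, 1.0, -0.0, 0.0]
force: [-2.4, -2.4, 4.8]
gripper_width: 0.391
grip_force: 38.8
```

Call:
send_rows(
  motion=[0,0,0,0,0,0,0.0,0,0,0,0,0,0,0.0,0,0,0,0,0,0,0.0,0,0,0,0,0,0,0.0,0,0,0,0,0,0,0.0,0,0,0,0,0,0,0.0,0,0,0,0,0,0,0.0,0,0,0,0,0,0,0.0],
)

```text
time: 5.9
tool_pos: [0.5992, -0.201, 0.041]
eef_rot: [0.001, 1.0, -0.0, 0.0]
force: [-1.7, 0.1, 5.2]
gripper_width: 0.391
grip_force: 39.2
```

Run:
```python
from h import *
s=dict(arm.sense()); s['tool_pos']=s['tool_pos']+[0,0,.12]
plan([.551,.317,.161],204.8,13,s)
```

```text
n 13 row mm [-4.24 40.11  0.  ] az -1.921 | pos [ 0.5992 -0.201   0.161 ] yaw 179.83 t 5.9
```

Call:
send_rows(
  motion=[0,0,-0.03,0,0,0,0,0,0,-0.045,0,0,0,0,0,0,-0.045,0,0,0,0,-0.0042,0.0401,0,0,0,-1.92,0,-0.0042,0.0401,0,0,0,-1.92,0,-0.0042,0.0401,0,0,0,-1.92,0,-0.0042,0.0401,0,0,0,-1.92,0,-0.0042,0.0401,0,0,0,-1.92,0],
)

```text
time: 6.7
tool_pos: [0.607, 0.0019, 0.1606]
eef_rot: [-0.083, 0.997, 0.0, 0.0]
force: [1.8, -0.8, -1.3]
gripper_width: 0.393
grip_force: 40.5
```

Call:
send_rows(
  motion=[-0.0042,0.0401,0,0,0,-1.92,0,-0.0042,0.0401,0,0,0,-1.92,0,-0.0042,0.0401,0,0,0,-1.92,0,-0.0042,0.0401,0,0,0,-1.92,0,-0.0042,0.0401,0,0,0,-1.92,0,-0.0042,0.0401,0,0,0,-1.92,0,-0.0042,0.0401,0,0,0,-1.92,0,-0.0042,0.0401,0,0,0,-1.92,0],
)

```text
time: 7.5
tool_pos: [0.5497, 0.3184, 0.1605]
eef_rot: [-0.215, 0.977, -0.0, 0.0]
force: [0.8, 0.6, -0.4]
gripper_width: 0.391
grip_force: 40.5
```

Call:
send_rows(
  motion=[0,0,0.01,0,0,0,0,0,0,0.01,0,0,0,0,0,0,0.01,0,0,0,0,0,0,0.01,0,0,0,0,0,0,0.01,0,0,0,0,0,0,0.01,0,0,0,0,0,0,0,0,0,0,0,0,0,0,0,0,0,0],
)

```text
time: 8.3
tool_pos: [0.5504, 0.3166, 0.1003]
eef_rot: [-0.215, 0.977, -0.0, -0.0]
force: [-0.3, -0.1, -1.5]
gripper_width: 0.388
grip_force: 40.4
```

Run:
```python
from h import *
snap('wrist','w4'); snap('side','s4'); plan([.551,.317,.046],204.8,8)
```

```text
n 8 row mm [-0.04 -0.01  6.86] az -0.001 | pos [0.5507 0.3169 0.1009] yaw -155.21 t 8.4
```

View pics/w4.png

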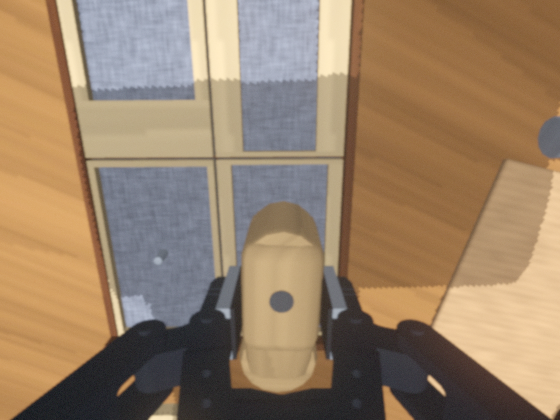

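w4: the last is held level and lies along the wide trough. The seam cross is at (214,158) and the pin at (158,261). I refine the tray from this settled view.

Run:
```python
from h import *
w=load('w4')
c=atz(w,(214.5,158),.01);p=atz(w,(157,260),.018)
print('cross',c.round(4),'pin',p.round(4))
for a,b in [((206,5),(221,290)),((85,159),(345,157.5))]:
    A,B=atz(w,a,.01),atz(w,b,.01); print(np.degrees(np.arctan2(*(B-A)[[1,0]])).round(2),A[:2].round(4),B[:2].round(4))
print('dot@.05+.06',atz(w,(281.5,301),.11).round(4))
print('trough sides',[atz(w,q,.004)[:2].round(4) for q in [(231,165),(326,165)]])
```

```text
cross [0.5259 0.2594 0.01  ] pin [0.6051 0.2501 0.018 ]
24.33 [0.4479 0.2238] [0.6134 0.2987]
115.15 [0.5613 0.1844] [0.4905 0.3351]
dot@.05+.06 [0.5456 0.3156 0.11  ]
trough sides [array([0.5269, 0.2704]), array([0.5006, 0.3274])]
```

Call:
send_rows(
  motion=[0,0,0.009,0,0,0,0,0,0,0.009,0,0,0,0,0,0,0.009,0,0,0,0,0,0,0.009,0,0,0,0,0,0,0.009,0,0,0,0,0,0,0.006,0,0,0,0,0,0,0.004,0,0,0,0,0,0,0,0,0,0,0],
)

```text
time: 9.2
tool_pos: [0.5508, 0.3171, 0.0463]
eef_rot: [-0.215, 0.977, 0.0, 0.001]
force: [-4.5, -1.6, 16.7]
gripper_width: 0.391
grip_force: 39.7
```

Run:
```python
from h import *
s=arm.sense(); print(s['tool_pos'],s['force'])
plan([.551,.317,.0455],204.8,1)
```

```text
[0.55084668 0.31706714 0.04632543] [-4.46976003 -1.62008059 16.71981193]
n 1 row mm [-0.11 -0.13  0.83] az -0.027 | pos [0.5508 0.3171 0.0463] yaw -155.23 t 9.2
```

Call:
send_rows(
  motion=[0,0,0,0,0,0,0.06,0,0,0,0,0,0,0.06,0,0,0,0,0,0,0.06,0,0,0,0,0,0,0.06,0,0,-0.01,0,0,0,0.06,0,0,-0.02,0,0,0,0.06,0,0,-0.04,0,0,0,0.06,0,0,-0.045,0,0,0,0.06],
)

```text
time: 10.0
tool_pos: [0.5495, 0.3164, 0.1613]
eef_rot: [-0.215, 0.977, -0.0, -0.001]
force: [1.1, 0.6, -0.1]
gripper_width: 0.703
grip_force: 0.0
```

Run:
```python
from h import *
s=dict(arm.sense()); print(s['tool_pos']); s['tool_pos']=np.array([.551,.317,.161])
plan([.430,-.0745,.101],183.5,12,s)
```

```text
[0.54953425 0.3164113  0.16134447]
n 12 row mm [ 18.31 -29.06   5.  ] az 1.775 | pos [0.551 0.317 0.161] yaw -155.21 t 10.0
```

Call:
send_rows(
  motion=[0.0183,-0.0291,0,0,0,1.775,0.085,0.0183,-0.0291,0,0,0,1.775,0.085,0.0183,-0.0291,0,0,0,1.775,0.085,0.0183,-0.0291,0,0,0,1.775,0.085,0.0183,-0.0291,0,0,0,1.775,0.085,0.0183,-0.0291,0,0,0,1.775,0.085,0.0183,-0.0291,0,0,0,1.775,0.085,0.0183,-0.0291,0,0,0,1.775,0.085],
)

```text
time: 10.8
tool_pos: [0.4856, 0.049, 0.1612]
eef_rot: [-0.092, 0.996, -0.0, 0.0]
force: [0.7, -0.4, 0.6]
gripper_width: 0.995
grip_force: 0.0
```

Call:
send_rows(
  motion=[0.0183,-0.0291,0,0,0,1.775,0.085,0.0183,-0.0291,0,0,0,1.775,0.085,0.0183,-0.0291,0,0,0,1.775,0.085,0.0183,-0.0291,0,0,0,1.775,0.085,0,0,0.03,0,0,0,0.085,0,0,0.02,0,0,0,0.085,0,0,0,0,0,0,0.085,0,0,0,0,0,0,0.085],
)

```text
time: 11.6
tool_pos: [0.4296, -0.0751, 0.111]
eef_rot: [-0.031, 1.0, 0.0, -0.0]
force: [-0.2, -0.3, 0.2]
gripper_width: 0.994
grip_force: 0.0
```

Run:
```python
from h import *
snap('wrist','w5'); snap('top','t5'); s=arm.sense(); print(s['joint_pos'].round(3)); plan([.430,-.0745,.0225],183.5,8)
```

```text
[-0.242  0.402  2.197 -0.     0.541 -1.874]
n 8 row mm [ 0.03  0.07 11.13] az 0.003 | pos [ 0.4302 -0.0751  0.1116] yaw -176.48 t 11.7
```

View pics/w5.png

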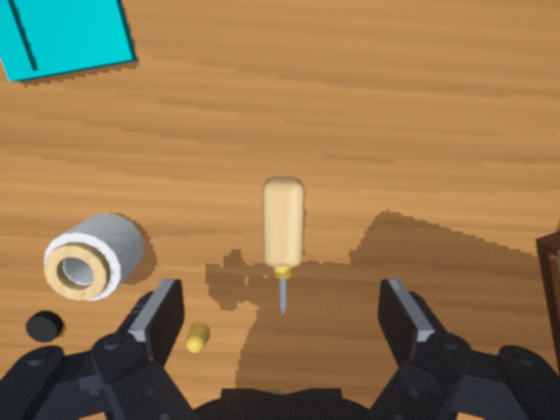

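w5: the awl handle spans (263–303, 178–268), with the collar at (282,272) and the tip at (282,313). It lies along the tool's axis.

Run:
```python
from h import *
w=load('w5')
A=atz(w,(283.5,180),.024);B=atz(w,(282.5,267),.018);T=atz(w,(282.3,313),.014)
print('handle end',A.round(4),'front',B.round(4),'tip',T.round(4))
L=T-A; print('len',np.linalg.norm(L[:2]).round(4),'yaw',np.degrees(np.arctan2(L[1],L[0])).round(2))
m=(A+B)/2; print('grip',m.round(4)); plan([m[0],m[1],.0225],183.5,7)
```

```text
handle end [ 0.3966 -0.0745  0.024 ] front [ 0.4616 -0.071   0.018 ] tip [ 0.5029 -0.0685  0.014 ]
len 0.1064 yaw 3.24
grip [ 0.4291 -0.0727  0.021 ]
n 7 row mm [ 0.14  0.34 12.72] az 0.003 | pos [ 0.4302 -0.0751  0.1116] yaw -176.48 t 11.7
```

Call:
send_rows(
  motion=[0.0001,0.0003,0.015,0,0,0,0.085,0.0001,0.0003,0.015,0,0,0,0.085,0.0001,0.0003,0.015,0,0,0,0.085,0.0001,0.0003,0.015,0,0,0,0.085,0.0001,0.0003,0.015,0,0,0,0.085,0.0001,0.0003,0.01,0,0,0,0.085,0.0001,0.0003,0.004,0,0,0,0.085,0,0,0,0,0,0,0.085],
)

```text
time: 12.5
tool_pos: [0.4288, -0.0729, 0.0216]
eef_rot: [-0.031, 1.0, 0.0, -0.0]
force: [0.3, -0.2, 0.4]
gripper_width: 0.996
grip_force: 0.0
```

Call:
send_rows(
  motion=[0,0,0,0,0,0,0.0,0,0,0,0,0,0,0.0,0,0,0,0,0,0,0.0,0,0,0,0,0,0,0.0,0,0,0,0,0,0,0.0,0,0,0,0,0,0,0.0,0,0,0,0,0,0,0.0,0,0,0,0,0,0,0.0],
)

```text
time: 13.3
tool_pos: [0.4289, -0.0731, 0.0219]
eef_rot: [-0.03, 1.0, -0.0, 0.0]
force: [-1.1, 0.6, 10.8]
gripper_width: 0.317
grip_force: 38.9
```

Run:
```python
from h import *
s=dict(arm.sense()); print(s['tool_pos'])
ps=np.radians(24.7); C=np.array([.526,.2595]); R=np.array([[np.cos(ps),-np.sin(ps)],[np.sin(ps),np.cos(ps)]])
for n,b in [('tin',(-67,-41)),('awl',(-67,41)),('spool',(67,-41)),('last',(67,41))]: print(n,(C+R@np.array(b)/1e3).round(4))
g=C+R@np.array([-.067-.021,.041]); print('awl tcp',g, np.hypot(*g))
s['tool_pos']=s['tool_pos']+[0,0,.1]; plan([g[0],g[1],s['tool_pos'][2]],206.2,12,s)
```

```text
[ 0.42889798 -0.07311025  0.02191514]
tin [0.4823 0.1943]
awl [0.448  0.2688]
spool [0.604  0.2502]
last [0.5697 0.3247]
awl tcp [0.42891873 0.25997653] 0.5015566516805918
n 12 row mm [-6.71 27.12 -0.  ] az -1.892 | pos [ 0.4289 -0.0731  0.1219] yaw -176.51 t 13.3
```

Call:
send_rows(
  motion=[0,0,-0.02,0,0,0,0,0,0,-0.04,0,0,0,0,0,0,-0.04,0,0,0,0,-0.0069,0.0272,0,0,0,-1.77,0,-0.0069,0.0272,0,0,0,-1.77,0,-0.0069,0.0272,0,0,0,-1.77,0,-0.0069,0.0272,0,0,0,-1.77,0,-0.0069,0.0272,0,0,0,-1.77,0],
)

```text
time: 14.1
tool_pos: [0.4463, 0.0671, 0.1216]
eef_rot: [-0.108, 0.994, -0.0, 0.0]
force: [0.1, -0.5, -0.8]
gripper_width: 0.32
grip_force: 40.5
```

Call:
send_rows(
  motion=[-0.0069,0.0272,0,0,0,-1.77,0,-0.0069,0.0272,0,0,0,-1.77,0,-0.0069,0.0272,0,0,0,-1.77,0,-0.0069,0.0272,0,0,0,-1.77,0,-0.0069,0.0272,0,0,0,-1.77,0,-0.0069,0.0272,0,0,0,-1.77,0,-0.0069,0.0272,0,0,0,-1.77,0,0,0,0,0,0,0,0],
)

```text
time: 14.9
tool_pos: [0.4343, 0.2643, 0.1216]
eef_rot: [-0.216, 0.976, 0.0, 0.0]
force: [-1.1, -1.2, -0.4]
gripper_width: 0.316
grip_force: 40.4
```

Run:
```python
from h import *
snap('wrist','w6'); print(arm.sense()['gripper_width']); plan([.4289,.260,.08],204.7,4)
```

```text
0.3177028380332123
n 4 row mm [ 1.51 -0.11 10.37] az 0.043 | pos [0.4342 0.2629 0.1215] yaw -155.13 t 14.95
```

View pics/w6.png

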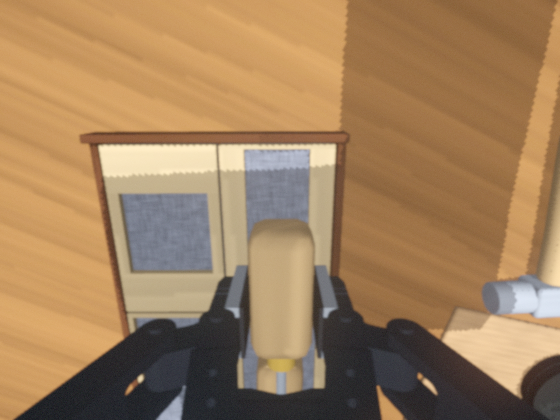

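w6: the awl is held straight above the narrow trough (244–310, 150), and the square recess is at (168,232). Lower it.

Call:
send_rows(
  motion=[0.0015,-0.0001,0.01,0,0,0,0,0.0015,-0.0001,0.01,0,0,0,0,0.0015,-0.0001,0.01,0,0,0,0,0.0015,-0.0001,0.01,0,0,0,0,0,0,0.012,0,0,0,0,0,0,0.012,0,0,0,0,0,0,0.012,0,0,0,0,0,0,0.008,0,0,0,0],
)

```text
time: 15.75
tool_pos: [0.429, 0.2587, 0.0362]
eef_rot: [-0.214, 0.977, -0.0, -0.0]
force: [-0.9, -0.2, -1.1]
gripper_width: 0.312
grip_force: 40.4
```

Call:
send_rows(
  motion=[0,0,0.004,0,0,0,0,0,0,0.004,0,0,0,0,0,0,0.002,0,0,0,0,0,0,0.001,0,0,0,0,0,0,0.0,0,0,0,0,0,0,0.0,0,0,0,0,0,0,0.0,0,0,0,0,0,0,0.0,0,0,0,0],
)

```text
time: 16.55
tool_pos: [0.4295, 0.259, 0.0288]
eef_rot: [-0.214, 0.977, 0.0, 0.001]
force: [-11.7, -6.9, 58.6]
gripper_width: 0.318
grip_force: 49.4
```

Run:
```python
from h import *
w=load('w6'); s=arm.sense(); print(s['force'],s['tool_pos'])
q=[atz(w,p,.01) for p in [(121,194),(210,193)]]+[atz(w,p,.01) for p in [(220.5,271),(128,273)]]
print(np.round(q,4),np.mean(q,0).round(4))
plan([.4289,.260,.026],204.7,1)
```

```text
[-11.69490348  -6.92853196  58.64618836] [0.42950179 0.25900018 0.02881029]
[[0.4678 0.1529 0.01  ]
 [0.4399 0.2112 0.01  ]
 [0.4953 0.2416 0.01  ]
 [0.5276 0.1764 0.01  ]] [0.4827 0.1955 0.01  ]
n 1 row mm [0.13 1.16 2.81] az 0.039 | pos [0.4295 0.259  0.0288] yaw -155.26 t 16.55
```

Call:
send_rows(
  motion=[0,0,-0.001,0,0,0,0,0,0,-0.001,0,0,0,0,0,0,0,0,0,0,0,0,0,0,0,0,0,0,0,0,0,0,0,0,0.042,0,0,0,0,0,0,0.042,0,0,0,0,0,0,0.042,0,0,0,0,0,0,0.042],
)

```text
time: 17.35
tool_pos: [0.4293, 0.2588, 0.0284]
eef_rot: [-0.214, 0.977, -0.0, -0.0]
force: [0.4, 0.4, 0.4]
gripper_width: 0.493
grip_force: 0.0
```

Call:
send_rows(
  motion=[0,0,-0.01,0,0,0,0.06,0,0,-0.02,0,0,0,0.06,0.005,0,-0.04,0,0,0,0.085,0.005,0,-0.045,0,0,0,0.085,0,0,-0.03,0,0,0,0.085,0,0,0,0,0,0,0.085,0,0,0,0,0,0,0.085,0,0,0,0,0,0,0.085],
)

```text
time: 18.15
tool_pos: [0.4196, 0.2544, 0.1729]
eef_rot: [-0.214, 0.977, -0.0, -0.001]
force: [0.2, 0.4, -0.3]
gripper_width: 0.997
grip_force: 0.0
```

Run:
```python
from h import *
c=snap('wrist','w7'); t=snap('side','s7'); s=arm.sense(); print(s['tool_pos'])
a=cv2.resize(t['frame'][120:200,190:340],None,fx=3.6,fy=3.6,interpolation=cv2.INTER_CUBIC)
w=np.zeros((600,560,3),np.uint8); w[:310]=c['frame'][:310]; w[310:310+288,:540]=a
cv2.imwrite('pics/m7.png',w[:,:,::-1])
```

```text
[0.41957119 0.2543205  0.172517  ]
```

View pics/m7.png

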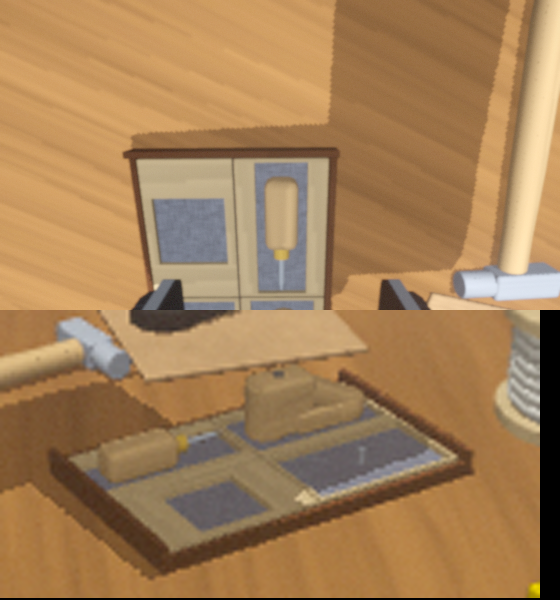

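m7: the awl lies in the narrow trough (handle 177–255, tip 291, trough 163–293 along column 281), and the last sits upright in the wide trough. I check the awl's offset and plan the tin.

Run:
```python
from h import *
w=load('w7')
A=atz(w,(281.5,178),.026);T=atz(w,(281,291),.018); m=(A+T)/2; d=m[:2]-[.448,.2688]
p=np.radians(24.7); print(A,T,'len',np.linalg.norm((A-T)[:2]),'off x,y',d@[np.cos(p),np.sin(p)],d@[-np.sin(p),np.cos(p)])
print('trough ends',atz(w,(280,163),.004),atz(w,(281,292),.01))
for n in ['t5']:
    c=load(n); print('tin t',atz(c,(395.5,154.5),.034))
plan([.62,-.3205,.1725],180,16)
```

```text
[0.39991554 0.24677664 0.026     ] [0.50018284 0.29265366 0.018     ] len 0.11026438185900161 off x,y 0.0022441139958452147 -2.486825745481039e-05
trough ends [0.39262077 0.2420106  0.004     ] [0.50552578 0.29512915 0.01      ]
tin t [ 0.62260562 -0.32246682  0.034     ]
n 16 row mm [ -4.06 -38.13   0.  ] az 1.546 | pos [0.4196 0.2543 0.1725] yaw -155.26 t 18.25
```

Call:
send_rows(
  motion=[-0.0041,-0.0381,0,0,0,1.55,0.085,-0.0041,-0.0381,0,0,0,1.55,0.085,-0.0041,-0.0381,0,0,0,1.55,0.085,-0.0041,-0.0381,0,0,0,1.55,0.085,-0.0041,-0.0381,0,0,0,1.55,0.085,-0.0041,-0.0381,0,0,0,1.55,0.085,-0.0041,-0.0381,0,0,0,1.55,0.085,-0.0041,-0.0381,0,0,0,1.55,0.085],
)

```text
time: 19.05
tool_pos: [0.5516, -0.0232, 0.1724]
eef_rot: [-0.107, 0.994, 0.0, -0.001]
force: [-0.1, -0.2, -0.6]
gripper_width: 0.993
grip_force: 0.0
```

Call:
send_rows(
  motion=[-0.0041,-0.0381,0,0,0,1.55,0.085,-0.0041,-0.0381,0,0,0,1.55,0.085,-0.0041,-0.0381,0,0,0,1.55,0.085,-0.0041,-0.0381,0,0,0,1.55,0.085,-0.0041,-0.0381,0,0,0,1.55,0.085,-0.0041,-0.0381,0,0,0,1.55,0.085,-0.0041,-0.0381,0,0,0,1.55,0.085,-0.0041,-0.0381,0,0,0,1.55,0.085],
)

```text
time: 19.85
tool_pos: [0.6204, -0.321, 0.1719]
eef_rot: [0.001, 1.0, 0.001, -0.001]
force: [0.1, -0.0, -0.5]
gripper_width: 0.996
grip_force: 0.0
```

Call:
send_rows(
  motion=[0,0,0.02,0,0,0,0.085,0,0,0.03,0,0,0,0.085,0,0,0.02,0,0,0,0.085,0,0,0.01,0,0,0,0.085,0,0,0,0,0,0,0.085,0,0,0,0,0,0,0.085,0,0,0,0,0,0,0.085,0,0,0,0,0,0,0.085],
)

```text
time: 20.65
tool_pos: [0.6214, -0.3199, 0.0946]
eef_rot: [0.0, 1.0, -0.0, 0.001]
force: [-0.5, -0.3, 0.5]
gripper_width: 0.993
grip_force: 0.0
```

Run:
```python
from h import *
snap('wrist','w8'); plan([.622,-.3215,.022],180,8)
```

```text
n 8 row mm [-0.09 -0.2   9.06] az -0.007 | pos [ 0.6213 -0.3199  0.0945] yaw 179.94 t 20.7
```

View pics/w8.png

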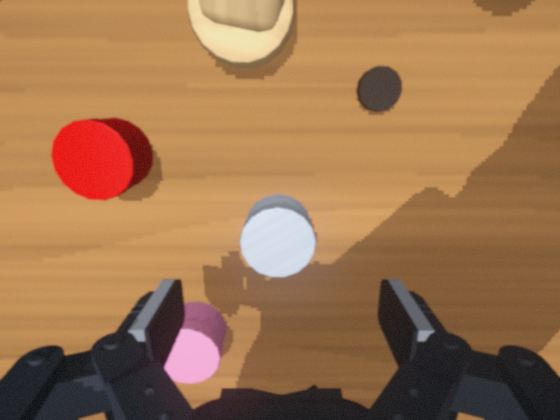

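w8: the grey tin lid is at (278,238), with pink close to the left finger at (192,350) and red at (93,158). I check the clearance to pink.

Run:
```python
from h import *
w=load('w8'); t=load('top0')
m=atz(w,(278,238),.034); print('tin',m)
print('pink',atz(w,(192,352),.034),atz(t,(420,119.5),.034),'red',atz(w,(93,158),.034))
plan([m[0],m[1],.022],180,8)
```

```text
tin [ 0.61796214 -0.32078961  0.034     ]
pink [ 0.70075227 -0.37893449  0.034     ] [ 0.70375369 -0.38476986  0.034     ] red [ 0.57026949 -0.42295509  0.034     ]
n 8 row mm [ 0.41 -0.12  9.06] az -0.007 | pos [ 0.6213 -0.3199  0.0945] yaw 179.94 t 20.7
```

Call:
send_rows(
  motion=[0.0002,-0.0001,0.011,0,0,0,0.085,0.0002,-0.0001,0.011,0,0,0,0.085,0.0002,-0.0001,0.011,0,0,0,0.085,0.0002,-0.0001,0.011,0,0,0,0.085,0.0002,-0.0001,0.011,0,0,0,0.085,0.0002,-0.0001,0.01,0,0,0,0.085,0.0002,-0.0001,0.006,0,0,0,0.085,0,0,0.0015,0,0,0,0.085],
)

```text
time: 21.5
tool_pos: [0.619, -0.3202, 0.02]
eef_rot: [0.001, 1.0, 0.0, -0.001]
force: [-1.1, -0.1, 0.9]
gripper_width: 0.994
grip_force: 0.0
```

Call:
send_rows(
  motion=[0,0,0,0,0,0,0.0,0,0,0,0,0,0,0.0,0,0,0,0,0,0,0.0,0,0,0,0,0,0,0.0,0,0,0,0,0,0,0.0,0,0,0,0,0,0,0.0,0,0,0,0,0,0,0.0,0,0,0,0,0,0,0.0],
)

```text
time: 22.3
tool_pos: [0.6198, -0.3206, 0.0219]
eef_rot: [0.001, 1.0, -0.0, 0.0]
force: [-1.9, 0.2, 5.7]
gripper_width: 0.521
grip_force: 40.2
```

Run:
```python
from h import *
s=dict(arm.sense()); print(s['tool_pos'],s['force'])
s['tool_pos']=s['tool_pos']+[0,0,.12]; plan([.4825,.1950,s['tool_pos'][2]],204.7,13,s)
```

```text
[ 0.61976801 -0.32062447  0.02185435] [-1.85201356  0.18176133  5.74526135]
n 13 row mm [ 2.55 41.29 -0.  ] az -1.905 | pos [ 0.6198 -0.3206  0.1419] yaw 179.94 t 22.3
```

Call:
send_rows(
  motion=[0,0,-0.03,0,0,0,0,0,0,-0.045,0,0,0,0,0,0,-0.045,0,0,0,0,0.0025,0.0413,0,0,0,-1.9,0,0.0025,0.0413,0,0,0,-1.9,0,0.0025,0.0413,0,0,0,-1.9,0,0.0025,0.0413,0,0,0,-1.9,0,0.0025,0.0413,0,0,0,-1.9,0],
)

```text
time: 23.1
tool_pos: [0.5932, -0.1139, 0.1414]
eef_rot: [-0.083, 0.997, -0.0, 0.0]
force: [0.5, 1.0, -0.7]
gripper_width: 0.522
grip_force: 41.3
```

Call:
send_rows(
  motion=[0.0025,0.0413,0,0,0,-1.9,0,0.0025,0.0413,0,0,0,-1.9,0,0.0025,0.0413,0,0,0,-1.9,0,0.0025,0.0413,0,0,0,-1.9,0,0.0025,0.0413,0,0,0,-1.9,0,0.0025,0.0413,0,0,0,-1.9,0,0.0025,0.0413,0,0,0,-1.9,0,0.0025,0.0413,0,0,0,-1.9,0],
)

```text
time: 23.9
tool_pos: [0.4825, 0.1972, 0.1414]
eef_rot: [-0.214, 0.977, 0.0, 0.0]
force: [0.7, 0.5, -1.7]
gripper_width: 0.52
grip_force: 41.3
```

Call:
send_rows(
  motion=[0,0,0.02,0,0,0,0,0,0,0.02,0,0,0,0,0,0,0.02,0,0,0,0,0,0,0.01,0,0,0,0,0,0,0,0,0,0,0,0,0,0,0,0,0,0,0,0,0,0,0,0,0,0,0,0,0,0,0,0],
)

```text
time: 24.7
tool_pos: [0.4836, 0.1958, 0.0718]
eef_rot: [-0.213, 0.977, 0.0, 0.001]
force: [0.1, 0.9, 0.1]
gripper_width: 0.518
grip_force: 41.4
```

Run:
```python
from h import *
snap('wrist','w9'); print(arm.sense()['gripper_width']); plan([.4825,.1950,.0265],204.7,4)
```

```text
0.5213095344610136
n 4 row mm [ 0.31 -0.07 11.3 ] az -0.019 | pos [0.4835 0.1957 0.0717] yaw -155.38 t 24.75
```

View pics/w9.png

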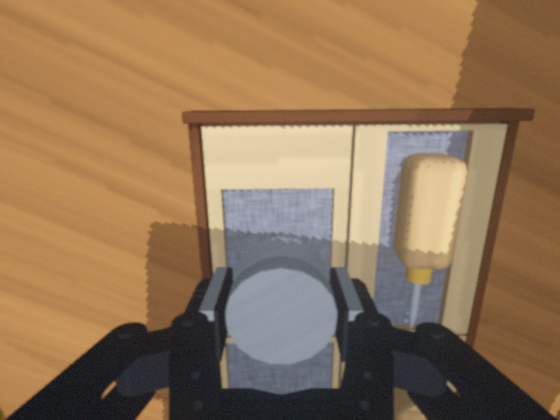

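w9: the tin is held over the square recess (222–335), and the awl lies undisturbed in its trough. Lower gently.

Call:
send_rows(
  motion=[0.0002,0,0.009,0,0,0,0,0.0002,0,0.009,0,0,0,0,0.0002,0,0.009,0,0,0,0,0.0002,0,0.007,0,0,0,0,0,0,0.005,0,0,0,0,0,0,0.003,0,0,0,0,0,0,0.0015,0,0,0,0,0,0,0,0,0,0,0],
)

```text
time: 25.55
tool_pos: [0.4823, 0.1954, 0.0287]
eef_rot: [-0.213, 0.977, 0.0, 0.0]
force: [-8.9, -1.5, 34.4]
gripper_width: 0.523
grip_force: 45.0
```

Call:
send_rows(
  motion=[0,0,-0.0005,0,0,0,0,0,0,0,0,0,0,0,0,0,0,0,0,0,0.06,0,0,0,0,0,0,0.06,0,0,0,0,0,0,0.06,0,0,0,0,0,0,0.06,0,0,-0.01,0,0,0,0.06,0,0,-0.03,0,0,0,0.06],
)

```text
time: 26.35
tool_pos: [0.4809, 0.1948, 0.067]
eef_rot: [-0.213, 0.977, -0.0, -0.002]
force: [0.7, 0.8, 0.7]
gripper_width: 0.704
grip_force: 0.0
```

Call:
send_rows(
  motion=[0,0,-0.045,0,0,0,0.085,0,0,-0.045,0,0,0,0.085,0,0,0,0,0,0,0.085,0,0,0,0,0,0,0.085,0,0,0,0,0,0,0.085,0,0,0,0,0,0,0.085,0,0,0,0,0,0,0.085,0,0,0,0,0,0,0.085],
)

```text
time: 27.15
tool_pos: [0.4819, 0.1952, 0.1573]
eef_rot: [-0.213, 0.977, -0.0, -0.001]
force: [0.5, 0.2, -0.8]
gripper_width: 0.996
grip_force: 0.0
```

Run:
```python
from h import *
c=snap('wrist','w10'); t=snap('side','s10'); s=arm.sense(); print(s['tool_pos'])
a=cv2.resize(t['frame'][120:200,190:340],None,fx=3.6,fy=3.6,interpolation=cv2.INTER_CUBIC)
w=np.zeros((600,560,3),np.uint8); w[:310]=c['frame'][:310]; w[310:310+288,:540]=a
cv2.imwrite('pics/m10.png',w[:,:,::-1])
plan([.4565,-.198,.158],180,12)
```

```text
[0.48211689 0.19525581 0.157562  ]
n 12 row mm [  9.71 -31.64  -0.04] az 2.053 | pos [0.4821 0.1953 0.1576] yaw -155.37 t 27.25
```

View pics/m10.png

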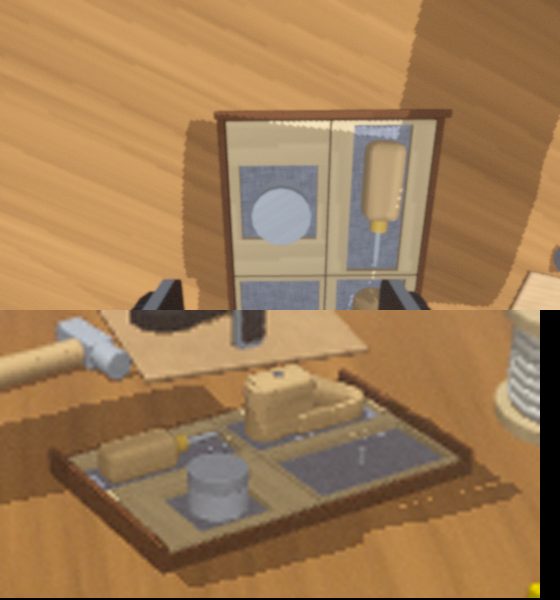

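m10: the tin stands upright in the square recess (lid at 281,216), and the last and awl are seated. That was my 14th and last picture, so from here I measure numerically.

Run:
```python
from h import *
w=load('w10'); print('tin lid',atz(w,(281,216),.038))
w=load('w5'); print('spool w5',atz(w,(77,271),.056))
```

```text
tin lid [0.48382243 0.197136   0.038     ]
spool w5 [ 0.45257388 -0.19502259  0.056     ]
```

Call:
send_rows(
  motion=[0.0097,-0.0316,0,0,0,2.05,0.085,0.0097,-0.0316,0,0,0,2.05,0.085,0.0097,-0.0316,0,0,0,2.05,0.085,0.0097,-0.0316,0,0,0,2.05,0.085,0.0097,-0.0316,0,0,0,2.05,0.085,0.0097,-0.0316,0,0,0,2.05,0.085,0.0097,-0.0316,0,0,0,2.05,0.085,0.0097,-0.0316,0,0,0,2.05,0.085],
)

```text
time: 28.05
tool_pos: [0.484, -0.0696, 0.1579]
eef_rot: [-0.071, 0.997, 0.0, 0.0]
force: [1.2, 0.2, -0.2]
gripper_width: 0.997
grip_force: 0.0
```

Call:
send_rows(
  motion=[0.0097,-0.0316,0,0,0,2.05,0.085,0.0097,-0.0316,0,0,0,2.05,0.085,0.0097,-0.0316,0,0,0,2.05,0.085,0.0097,-0.0316,0,0,0,2.05,0.085,0,0,0,0,0,0,0.085,0,0,0,0,0,0,0.085,0,0,0,0,0,0,0.085,0,0,0,0,0,0,0.085],
)

```text
time: 28.85
tool_pos: [0.457, -0.1966, 0.158]
eef_rot: [-0.001, 1.0, 0.0, -0.0]
force: [-0.0, 0.9, -0.1]
gripper_width: 0.993
grip_force: 0.0
```

Run:
```python
from h import *
c=snap('wrist','w11'); w=c
u=proj(c,[[.4564,-.198,.056]])[0]; print('expected px',u)
f=c['frame']; x0,y0=u.astype(int)
hsv=cv2.cvtColor(f,cv2.COLOR_RGB2HSV); m=((hsv[:,:,1]<45)&(hsv[:,:,2]>110)).astype(np.uint8)
n,l,st,ce=cv2.connectedComponentsWithStats(m)
for i in range(1,n):
    if st[i,4]>150: print(st[i],ce[i].round(1))
# dark hole in ring
print(f[y0-24:y0+25:4,x0].tolist()); print(f[y0,x0-40:x0+41:4].tolist())
plan([.4565,-.198,.09],180,8)
```

```text
expected px [277.60685108 219.7886073 ]
[ 74 160  19  19 268] [ 82.8 169. ]
[ 246  173   66   71 1607] [278.8 200.4]
[265 208  28  22 459] [278.7 218.9]
[128 280  46  62 769] [149.2 310.3]
[[240, 212, 166], [237, 209, 161], [179, 146, 105], [158, 117, 78], [179, 155, 122], [165, 165, 166], [169, 170, 172], [171, 169, 172], [180, 178, 181], [187, 162, 121], [242, 216, 168], [237, 209, 164], [217, 201, 192]]
[[188, 140, 87], [191, 143, 92], [189, 143, 94], [236, 234, 238], [232, 219, 205], [242, 220, 174], [239, 212, 164], [143, 133, 125], [154, 153, 152], [163, 163, 164], [169, 170, 172], [171, 171, 173], [171, 172, 173], [162, 162, 163], [178, 159, 137], [241, 213, 165], [238, 210, 162], [225, 221, 221], [221, 218, 220], [188, 141, 95], [195, 147, 94]]
n 8 row mm [ 0.08 -0.17  8.5 ] az 0.015 | pos [ 0.4571 -0.1966  0.158 ] yaw -179.88 t 28.9
```

Call:
send_rows(
  motion=[0.0003,-0.0001,0.02,0,0,0,0.085,0.0003,-0.0001,0.02,0,0,0,0.085,0.0003,-0.0001,0.02,0,0,0,0.085,0.0003,-0.0001,0.02,0,0,0,0.085,0.0003,-0.0001,0.02,0,0,0,0.085,0.0003,-0.0001,0.015,0,0,0,0.085,0,0,0.008,0,0,0,0.085,0,0,0.002,0,0,0,0.085],
)

```text
time: 29.7
tool_pos: [0.4549, -0.1975, 0.0324]
eef_rot: [-0.001, 1.0, 0.0, -0.001]
force: [0.2, -0.4, 0.3]
gripper_width: 0.996
grip_force: 0.0
```

Call:
send_rows(
  motion=[0,0,0,0,0,0,0.0,0,0,0,0,0,0,0.0,0,0,0,0,0,0,0.0,0,0,0,0,0,0,0.0,0,0,0,0,0,0,0.0,0,0,0,0,0,0,0.0,0,0,0,0,0,0,0.0,0,0,0,0,0,0,0.0],
)

```text
time: 30.5
tool_pos: [0.4556, -0.1983, 0.034]
eef_rot: [-0.0, 1.0, -0.0, 0.001]
force: [-1.0, 0.9, 10.6]
gripper_width: 0.554
grip_force: 39.4
```

Run:
```python
from h import *
s=dict(arm.sense()); print(s['tool_pos'],s['force'],s['gripper_width']*85)
s['tool_pos']=s['tool_pos']+[0,0,.11]; plan([.604,.2505,s['tool_pos'][2]],204.7,13,s)
```

```text
[ 0.45555228 -0.19829313  0.0339883 ] [-0.96977363  0.85776083 10.5951615 ] 47.05182941088872
n 13 row mm [-18.16  31.82  -0.  ] az -1.898 | pos [ 0.4556 -0.1983  0.144 ] yaw -179.97 t 30.5
```

Call:
send_rows(
  motion=[0,0,-0.025,0,0,0,0,0,0,-0.04,0,0,0,0,0,0,-0.045,0,0,0,0,-0.0182,0.0318,0,0,0,-1.9,0,-0.0182,0.0318,0,0,0,-1.9,0,-0.0182,0.0318,0,0,0,-1.9,0,-0.0182,0.0318,0,0,0,-1.9,0,-0.0182,0.0318,0,0,0,-1.9,0],
)

```text
time: 31.3
tool_pos: [0.5359, -0.0322, 0.1437]
eef_rot: [-0.084, 0.996, -0.0, 0.001]
force: [0.3, -1.4, -0.5]
gripper_width: 0.554
grip_force: 41.5
```

Call:
send_rows(
  motion=[-0.0182,0.0318,0,0,0,-1.9,0,-0.0182,0.0318,0,0,0,-1.9,0,-0.0182,0.0318,0,0,0,-1.9,0,-0.0182,0.0318,0,0,0,-1.9,0,-0.0182,0.0318,0,0,0,-1.9,0,-0.0182,0.0318,0,0,0,-1.9,0,-0.0182,0.0318,0,0,0,-1.9,0,-0.0182,0.0318,0,0,0,-1.9,0],
)

```text
time: 32.1
tool_pos: [0.6041, 0.2521, 0.1436]
eef_rot: [-0.215, 0.977, 0.0, 0.0]
force: [0.7, -1.1, -0.4]
gripper_width: 0.555
grip_force: 41.5
```

Call:
send_rows(
  motion=[0,0,0.02,0,0,0,0,0,0,0.02,0,0,0,0,0,0,0.01,0,0,0,0,0,0,0,0,0,0,0,0,0,0,0,0,0,0,0,0,0,0,0,0,0,0,0,0,0,0,0,0,0,0,0,0,0,0,0],
)

```text
time: 32.9
tool_pos: [0.6042, 0.2505, 0.0937]
eef_rot: [-0.214, 0.977, 0.0, 0.0]
force: [-0.2, -0.0, 0.3]
gripper_width: 0.559
grip_force: 41.5
```

Run:
```python
from h import *
c=snap('wrist','w12'); plan([.604,.2505,.04],204.7,8)
z=arm.sense()['tool_pos'][2]; zt=z-.034+.056
u=proj(c,[[.604,.2505,zt]])[0]; print('expected px of ring if centred on the pin',u)
f=c['frame']; x0,y0=u.astype(int)
g=cv2.cvtColor(f,cv2.COLOR_RGB2HSV); print('S col',g[y0-60:y0+61:5,x0,1].tolist()); print('V col',g[y0-60:y0+61:5,x0,2].tolist()); print('S row',g[y0,x0-70:x0+71:5,1].tolist()); print('V row',g[y0,x0-70:x0+71:5,2].tolist())
```

```text
n 8 row mm [0.01 0.   6.69] az 0.003 | pos [0.6041 0.2505 0.0935] yaw -155.27 t 32.95
expected px of ring if centred on the pin [278.91626267 329.97629861]
S col [8, 8, 77, 83, 82, 86, 88, 3, 10, 7, 7, 10, 10, 7, 7, 95, 94, 91, 92, 93, 129, 136, 144, 138, 134]
V col [219, 217, 135, 151, 192, 189, 185, 148, 152, 149, 151, 153, 155, 150, 185, 134, 138, 190, 192, 190, 142, 142, 140, 142, 145]
S row [22, 8, 26, 6, 8, 74, 89, 87, 90, 93, 6, 7, 8, 7, 10, 8, 10, 5, 5, 6, 84, 90, 88, 93, 84, 7, 4, 31, 12]
V row [47, 62, 49, 80, 213, 192, 197, 200, 192, 123, 168, 150, 153, 153, 155, 150, 150, 145, 147, 166, 127, 192, 191, 190, 186, 220, 124, 58, 65]
```

Call:
send_rows(
  motion=[-0.0015,0,0.008,0,0,0,0,0,0,0.008,0,0,0,0,0,0,0.008,0,0,0,0,0,0,0.006,0,0,0,0,0,0,0.005,0,0,0,0,0,0,0.004,0,0,0,0,0,0,0.003,0,0,0,0,0,0,0,0,0,0,0],
)

```text
time: 33.75
tool_pos: [0.6051, 0.2511, 0.0506]
eef_rot: [-0.214, 0.977, -0.0, -0.0]
force: [-0.9, 0.2, -0.9]
gripper_width: 0.557
grip_force: 41.5
```

Call:
send_rows(
  motion=[0,0,0.003,0,0,0,0,0,0,0.003,0,0,0,0,0,0,0.002,0,0,0,0,0,0,0.002,0,0,0,0,0,0,0.001,0,0,0,0,0,0,0,0,0,0,0,0,0,0,0,0,0,0,0,0,0,0,0,0,0],
)

```text
time: 34.55
tool_pos: [0.6053, 0.2512, 0.0419]
eef_rot: [-0.214, 0.977, 0.0, 0.0]
force: [-10.6, -4.1, 31.2]
gripper_width: 0.559
grip_force: 44.2
```

Call:
send_rows(
  motion=[0,0,-0.001,0,0,0,0,0,0,-0.0005,0,0,0,0,0,0,0,0,0,0,0.062,0,0,0,0,0,0,0.062,0,0,0,0,0,0,0.062,0,0,0,0,0,0,0.062,0,0,-0.01,0,0,0,0.062,0,0,-0.03,0,0,0,0.062],
)

```text
time: 35.35
tool_pos: [0.6036, 0.2505, 0.08]
eef_rot: [-0.214, 0.977, -0.0, -0.002]
force: [0.5, -0.0, 0.1]
gripper_width: 0.724
grip_force: 0.0
```

Call:
send_rows(
  motion=[0,0,-0.045,0,0,0,0.07,0,0,-0.045,0,0,0,0.07,0,-0.04,0,0,0,0,0.07,0,-0.04,0,0,0,0,0.07,0,-0.04,0,0,0,0,0.07,0,-0.04,0,0,0,0,0.07,0,0,0,0,0,0,0.07,0,0,0,0,0,0,0.07],
)

```text
time: 36.15
tool_pos: [0.6724, 0.1049, 0.172]
eef_rot: [-0.213, 0.977, 0.0, 0.0]
force: [-0.6, 0.3, -0.6]
gripper_width: 0.817
grip_force: 0.0
```

Run:
```python
from h import *
print(arm.sense()['tool_pos'])
t=snap('top','t13'); w=snap('wrist','w13'); sd=snap('side','s13')
# top flange/winding: bright white winding, wood ring
for n,c,box in [('top',t,(.604,.2505)),('wrist',w,(.604,.2505)),('side',sd,(.604,.2505))]:
    u=proj(c,[[*box,.060]])[0]; b=proj(c,[[*box,.034]])[0]; print(n,'exp top',u.round(1),'mid',b.round(1))
    h=cv2.cvtColor(c['frame'],cv2.COLOR_RGB2HSV); m=((h[:,:,1]<40)&(h[:,:,2]>165)).astype(np.uint8)
    k,l,st,ce=cv2.connectedComponentsWithStats(m)
    for i in range(1,k):
        if st[i,4]>25 and np.hypot(*(ce[i]-b))<60: print('  ',st[i],ce[i].round(1))
# moved look-alikes: image difference about them
a=load('top0')['frame'].astype(int); d=np.abs(a-t['frame'].astype(int)).max(2)
for n,(x,y) in {'lastL':(406,232),'spoolE':(285,161)}.items(): print(n,(d[y-35:y+35,x-18:x+18]>40).sum())
```

```text
[0.67243838 0.10488634 0.17198951]
top exp top [138.3 166.9] mid [142.2 169.5]
   [165 213  10  18 136] [169.3 221.5]
wrist exp top [495.1 214.1] mid [476.  204.2]
   [461 183  63  60 850] [483.4 206.4]
   [ 416  232   72   28 1067] [441.1 248.7]
side exp top [290.7 145.1] mid [290.4 153.5]
   [332 133  25  12  56] [342.  140.1]
   [331 139  37  14 131] [347.6 147.4]
   [283 147  17   5  26] [291.4 149.4]
   [242 160  14   8  87] [248.6 163.6]
lastL 0
spoolE 0
```

Run:
```python
from h import *
a,c=load('s10'),load('s13'); d=np.abs(a['frame'].astype(int)-c['frame'].astype(int)).max(2)
for n,P in {'tin':(.4823,.1945,.02),'awl':(.44,.265,.018),'last':(.5697,.3247,.03)}.items():
    x,y=proj(c,[P])[0].astype(int); print(n,(d[y-10:y+10,x-14:x+14]>50).sum())
h=cv2.cvtColor(c['frame'],cv2.COLOR_RGB2HSV); print([(r,*h[r,291]) for r in range(136,172,2)])
print(proj(c,[[.604,.2265,z] for z in (.052,.012)]).round(1).tolist(),proj(c,[[.604,.2315,z] for z in (.06,.004)]).round(1).tolist())
```

```text
tin 156
awl 94
last 74
[(136, np.uint8(16), np.uint8(145), np.uint8(169)), (138, np.uint8(16), np.uint8(149), np.uint8(170)), (140, np.uint8(13), np.uint8(135), np.uint8(108)), (142, np.uint8(17), np.uint8(109), np.uint8(157)), (144, np.uint8(17), np.uint8(112), np.uint8(146)), (146, np.uint8(18), np.uint8(29), np.uint8(161)), (148, np.uint8(17), np.uint8(113), np.uint8(151)), (150, np.uint8(30), np.uint8(9), np.uint8(171)), (152, np.uint8(23), np.uint8(6), np.uint8(164)), (154, np.uint8(30), np.uint8(8), np.uint8(164)), (156, np.uint8(24), np.uint8(8), np.uint8(162)), (158, np.uint8(23), np.uint8(6), np.uint8(163)), (160, np.uint8(38), np.uint8(6), np.uint8(163)), (162, np.uint8(30), np.uint8(5), np.uint8(163)), (164, np.uint8(19), np.uint8(107), np.uint8(143)), (166, np.uint8(162), np.uint8(13), np.uint8(101)), (168, np.uint8(18), np.uint8(78), np.uint8(138)), (170, np.uint8(14), np.uint8(113), np.uint8(113))]
[[292.3, 151.6], [291.6, 164.4]] [[292.0, 148.1], [291.2, 166.1]]
```

The spool sits on the floor as expected. The differences around the other parts may only be arm shadow, so I check for real shifts with template matching.

Run:
```python
from h import *
a,c=load('s10')['frame'],load('s13')['frame']; w,t=load('s10'),load('t13')
for n,P in {'tin':(.4823,.1945,.02),'awl':(.44,.265,.018),'last':(.5697,.3247,.03)}.items():
    x,y=proj(w,[P])[0].astype(int)
    r=cv2.matchTemplate(c[y-22:y+22,x-26:x+26],a[y-14:y+14,x-18:x+18],cv2.TM_CCOEFF_NORMED); i=np.unravel_index(r.argmax(),r.shape); print(n,'shift px',i[1]-8,i[0]-8,r.max().round(3))
print(arm.sense()['qd'].round(3),arm.sense()['time'])
```

```text
tin shift px 0 0 0.762
awl shift px 0 0 0.663
last shift px 0 0 0.644
[ 0.006  0.     0.    -0.002 -0.002 -0.002] 36.3
```

No part has shifted; the differences were arm shadow. I hand the job in.

```bash
python3 -c "
from station import arm; print(arm.job_done())"
```

```text
the job is handed in; nothing more can be done
None
```

I placed the small last, awl, tin and full spool in their inserts, left the larger last and empty spool unmoved, and handed the job in at about 36 s; no pass or fail verdict was returned.

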